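Transfer the burnt-in radio units to the empty rack in record order

ROBOT

A 7-joint arm with a two-finger parallel gripper is mounted at the origin on a cart in front of the work surface, level with it; the furniture and walls round the work are solid. World frame = base frame: x ahead of the robot, y to its left, z up, the work surface at z = 0. Lengths are in mm, angles in rad, forces in N, time in s.
With the tool pointing down it reaches from about 400 to 850 mm from the base axis. Payload 4.5 kg.
Tool frame: the origin (TCP) lies at the very end of the fingers, on their centre line; the grasp point (between the pads) lies 19 mm behind it; z points along the fingers, y is the line along which they close (so a half turn about z gives the same grasp; the last joint's range is limited). The gripper opens to 88 mm and grips with 3 to 60 N. Pads are 18 mm wide; open, the fingers measure 123 mm over their backs; the gripper's body (75 mm by 187 mm) begins 45 mm behind the grasp point.
Start: joints at [-1.221, 0.689, -0.195, 1.565, 0.157, 0.902, -0.215], TCP at [194.091, 594.123, 238.743] pointing down, gripper open.
Joint ranges: [-3.01, 3.01], [-0.46, 2.08], [-1.47, 1.51], [0.13, 2.56], [-1, 4.14], [0.04, 2.09], [-2.66, 2.66]. Speed limits (rad/s): [2.57, 2.57, 3.14, 3.14, 3.14, 3.14, 3.14].

INTERFACE

Orientations are given as a unit quaternion [x, y, z, w].
In Python, from plant import arm gives the robot as it stands.
- The arm moves only by the shell command python3 -m crank 'ROWS'. ROWS is a JSON list of rows, 1 to 8 of them, each written [opening, [dx, dy, dz], [rx, ry, rz]]: the finger opening in mm, then dx, dy, dz in mm, then a rotation vector rx, ry, rz in rad; each row shifts and turns the commanded pose from where the row before left it, along the tool's axes as they then stand; what a row does not reach is not made up. A row lasts 1/12 s, in which the tool goes at most 41.7 mm and 0.125 rad, less where a joint would pass 70% of its speed; a pose out of reach is approached as far as the arm can. The fingers move at their own pace and stop on an object; the grip force is fixed at half the most. Time passes only in rows, so rows that do not move let the fingers close. It prints the time, the measured TCP pose, the force, the opening and the grip force at its end. Input that does not fit is refused with a message, and nothing moves.
- arm.get_state(): the state, without advancing time (a new reading comes with each control period).
- arm.grab_frame(name): name is "scene" or "top"; returns the picture (420x560x3 uint8, red, green, blue); there is no depth.
- arm.get_calibration(name): a dict with "fx", "fy", "cx", "cy" (pixels), "eye" and "attitude" of the camera in the world. Camera axes: x right, y down, z forward; pixel columns grow to the right and rows downward; lengths in mm; the calibration is good to about 2 mm. A picture is of the moment at which its call begins. get_calibration takes no time and is no camera call.
- arm.job_done(): hands the job in; it is judged then, once.
The state is a dict: "clock": time; "joint_positions": joint angles; "joint_velocities": joint speeds; "tau": joint torques, N m; "eef_pos": TCP position; "tool_rot": TCP orientation; "wrist_force": force on the tool from outside, world axes, zero at the start; "ft_torque": the same for the moment, N m; "opening": finger opening in mm; "grip_force": force on a finger pad.
Only numpy, scipy, OpenCV 4.12 (cv2) and the standard library are available. Lean on these libraries where they do the work, as an engineer would, in place of code of your own. Each camera call takes 0.05 s, during which the arm holds its last target. There are 200 camera calls.

TASK

The four black radio units in the full rack have come out of burn-in, and their test records go only by position, counted from the rack's black hoop handle. Move all four to the empty rack in the same order, again counted from its hoop handle: the unit next to the handle goes next to the other handle, and so on to the far end. Keep each one upright with its antenna sockets up, and leave it fully down in its slot.

Things in the scene. Friction and masses are not known exactly. Their poses are not given: they have to be found in the camera images.
- unit_1: Black radio unit, at the start in the slot at x = -99 mm of the full rack; the four look alike, told apart by position. Closed box standing on its rear face: 33 mm thick (x, along the row), 135 long (y), 105 high (z up), gold antenna sockets 5-8 mm tall on top, about 0.42 kg. Origin: centre of its underside. Grip across the 33 mm near the top.
- unit_2: Black radio unit, at the start in the slot at x = -33 mm of the full rack; the four look alike, told apart by position. Closed box standing on its rear face: 33 mm thick (x, along the row), 135 long (y), 105 high (z up), gold antenna sockets 5-8 mm tall on top, about 0.42 kg. Origin: centre of its underside. Grip across the 33 mm near the top.
- unit_3: Black radio unit, at the start in the slot at x = 33 mm of the full rack; the four look alike, told apart by position. Closed box standing on its rear face: 33 mm thick (x, along the row), 135 long (y), 105 high (z up), gold antenna sockets 5-8 mm tall on top, about 0.42 kg. Origin: centre of its underside. Grip across the 33 mm near the top.
- unit_4: Black radio unit, at the start in the slot at x = 99 mm of the full rack; the four look alike, told apart by position. Closed box standing on its rear face: 33 mm thick (x, along the row), 135 long (y), 105 high (z up), gold antenna sockets 5-8 mm tall on top, about 0.42 kg. Origin: centre of its underside. Grip across the 33 mm near the top.
- full_rack: Rack that holds the units at the start: fixed sheet-aluminium carrier 326 (x) by 162 (y) mm, left or right on the bench, its row roughly across in front of the robot. Origin: centre of its underside on the bench, z up. Four slots in a row, centres x = -99, -33, 33, 99 mm, y = 0, floor at z = 9 mm. At the back of the bench a shelf hangs 370 mm up, from x = 737 mm on.
- empty_rack: Rack that is empty at the start; same model, size, axes and slots as the full rack, on the other side. A slot takes a unit with its length along the rack's y, either way round: guides 39 mm apart rise 29 mm over the floor, then flare to 57 mm at 42 mm; side rails 144 mm apart rise 19 mm, then flare up to 30 mm. The nth unit from the full rack's handle goes in the nth slot from this rack's handle.
- full_handle: Handle of the full rack: a black hoop with a 25 mm thick rubber grip, upright across one end, 115 mm wide, top 86 mm above the bench, 151 mm from the rack's centre at the +x or the -x end (it varies). Origin: under its middle, on the bench. The other end has only a low bare metal lip, 21 mm high.
- empty_handle: Handle of the empty rack: a black hoop with a 25 mm thick rubber grip, upright across one end, 115 mm wide, top 86 mm above the bench, 151 mm from the rack's centre at the +x or the -x end (it varies). Origin: under its middle, on the bench. The other end has only a low bare metal lip, 21 mm high.

How it is judged (in metres and radians):
At the end, for the whole second after the job is handed in: Each unit stands in the slot of the empty rack with the same number from the handle as it had in the full rack: origin within 10 mm of the slot centre along the row, 12 mm across, underside within 6 mm below or 5 mm above the slot floor, within 0.12 rad of upright, released and at rest (((((x of full_handle in the frame of full_rack below 0 m and x of empty_handle in the frame of empty_rack below 0 m) or (x of full_handle in the frame of full_rack above 0 m and x of empty_handle in the frame of empty_rack above 0 m)) and x of unit_1 in the frame of empty_rack between -0.109 and -0.089 m and x of unit_2 in the frame of empty_rack between -0.043 and -0.023 m and x of unit_3 in the frame of empty_rack between 0.023 and 0.043 m and x of unit_4 in the frame of empty_rack between 0.089 and 0.109 m) or (((x of full_handle in the frame of full_rack below 0 m and x of empty_handle in the frame of empty_rack above 0 m) or (x of full_handle in the frame of full_rack above 0 m and x of empty_handle in the frame of empty_rack below 0 m)) and x of unit_1 in the frame of empty_rack between 0.089 and 0.109 m and x of unit_2 in the frame of empty_rack between 0.023 and 0.043 m and x of unit_3 in the frame of empty_rack between -0.043 and -0.023 m and x of unit_4 in the frame of empty_rack between -0.109 and -0.089 m)) and y of unit_1 in the frame of empty_rack between -0.012 and 0.012 m and z of unit_1 in the frame of empty_rack between 0.003 and 0.014 m and angle between each of unit_1, unit_2, unit_3, unit_4's own z axis and vertical below 0.12 rad and linear speed of each of unit_1, unit_2, unit_3, unit_4 below 0.02 m/s and angular speed of each of unit_1, unit_2, unit_3, unit_4 below 0.2 rad/s and y of unit_2 in the frame of empty_rack between -0.012 and 0.012 m and z of unit_2 in the frame of empty_rack between 0.003 and 0.014 m and y of unit_3 in the frame of empty_rack between -0.012 and 0.012 m and z of unit_3 in the frame of empty_rack between 0.003 and 0.014 m and y of unit_4 in the frame of empty_rack between -0.012 and 0.012 m and z of unit_4 in the frame of empty_rack between 0.003 and 0.014 m); the robot touches nothing.
It fails at once if a unit is tipped over (more than 0.6 rad from upright) (angle between any of unit_1, unit_2, unit_3, unit_4's own z axis and vertical above 0.6 rad).
It also fails if it takes over 120 s, if anything falls off the work surface, if the arm or the gripper's body presses on something with over 40 N, if the wrist force passes 120 N, or if a joint passes its speed limit or range.

## Working session

There is one attempt and no reset: what is moved stays moved. The work goes in short steps, Python scripts to look and compute and a shell command to move; the robot and the scene stay as the last step left them, time stands still between calls to the robot, and variables do not carry over. Pictures are saved under pics/ and viewed, at most 17 in all, crops included, and the job is handed in when it is done.

```bash
ls; mkdir -p pics
python3 - <<'E'
from plant import arm
import cv2
for n in ("scene","top"):
    f=arm.grab_frame(n); cv2.imwrite(f"pics/{n}0.png",f[:,:,::-1]); print(arm.get_calibration(n))
print(arm.get_state())
E
```

```text
pics
{'fx': 426.6882448562722, 'fy': 426.6882448562722, 'cx': 279.74718609641224, 'cy': 217.9242701081026, 'eye': array([ 735.42437945,  561.83397297, 1182.28872212]), 'attitude': array([ 0.25235919,  0.93429534, -0.24462298, -0.05972146])}
{'fx': 487.208589961413, 'fy': 487.208589961413, 'cx': 286.7093562415203, 'cy': 205.95610149151494, 'eye': array([ 290.9952874 ,   -2.68799965, 1762.6459824 ]), 'attitude': array([-0.69899948,  0.71400713, -0.02257801,  0.03292086])}
{'clock': 0.1, 'joint_positions': array([-1.22120672,  0.68986886, -0.19454074,  1.56620007,  0.1572862 ,
        0.90248836, -0.21508865]), 'joint_velocities': array([ 0.00162227, -0.00164256,  0.00222736, -0.00345605, -0.00197559,
        0.0007841 , -0.0012975 ]), 'tau': array([-3.98168428e-03, -5.28497994e+01, -1.27116043e+00, -1.53838116e+01,
       -5.24086982e-02,  2.01717987e-03,  4.09589597e-05]), 'eef_pos': array([193.96188143, 593.57077777, 238.02090058]), 'tool_rot': array([ 1.57194997e-01,  9.87567270e-01, -7.83459939e-04, -7.84859651e-05]), 'wrist_force': array([ 0.4058124 , -0.34618165,  0.5389013 ]), 'ft_torque': array([-0.07939535,  0.00355471, -0.03112353]), 'grip_force': 0.0, 'opening': 88.32069377913528}
```

View pics/top0.png

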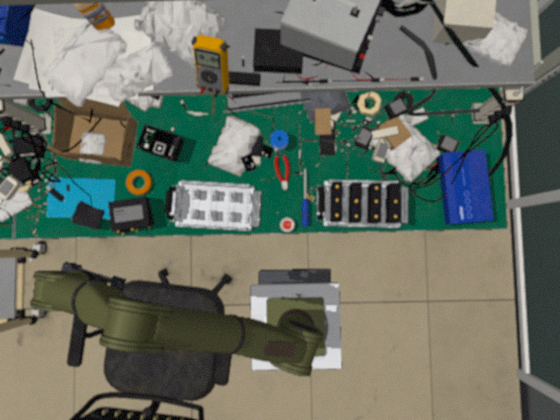

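View pics/scene0.png

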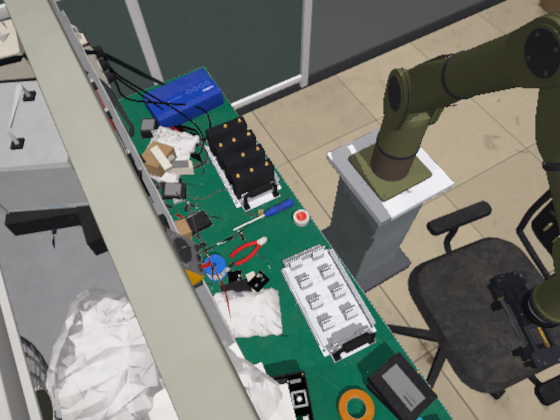

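The empty rack is on the robot's left (top image 168–260, 180–230) and the full rack on its right (318–407, 180–228). I'll enlarge both views.

Run:
```python
import cv2,numpy as np
t=cv2.imread("pics/top0.png"); s=cv2.imread("pics/scene0.png")
def up(im,x,y,w,h,k): return cv2.resize(im[y:y+h,x:x+w],None,fx=k,fy=k,interpolation=cv2.INTER_CUBIC)
a=up(t,310,172,104,64,7); b=up(t,162,172,104,64,7)
def grid(c,x,y,k,st=10):
    for i in range(0,c.shape[1]//k):
        if (x+i)%st==0: cv2.line(c,(i*k,0),(i*k,8),(0,0,255),1);cv2.putText(c,str(x+i),(i*k,20),0,.4,(0,0,255),1)
    for i in range(0,c.shape[0]//k):
        if (y+i)%st==0: cv2.line(c,(0,i*k),(8,i*k),(0,0,255),1);cv2.putText(c,str(y+i),(10,i*k),0,.4,(0,0,255),1)
a=up(t,310,172,104,42,7)
a=up(t,310,172,104,64,7);b=up(t,162,172,104,64,7)
a=cv2.resize(a,None,fx=1,fy=1);grid(a,310,172,7);grid(b,162,172,7)
cv2.imwrite("pics/ta.png",a);cv2.imwrite("pics/tb.png",b)
c=up(s,195,110,190,150,4);d=up(s,270,230,120,135,4)
c=up(s,195,110,95,110,5);d=up(s,275,238,110,125,4)
grid(c,195,110,5);grid(d,275,238,4)
out=np.zeros((560,920,3),np.uint8)
cv2.imwrite("pics/sc.png",c);cv2.imwrite("pics/sd.png",d)
```

```text
(no output)
```

View pics/ta.png

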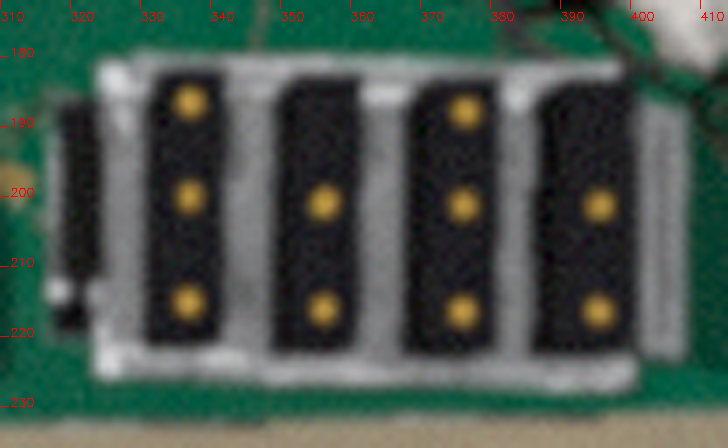

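View pics/tb.png

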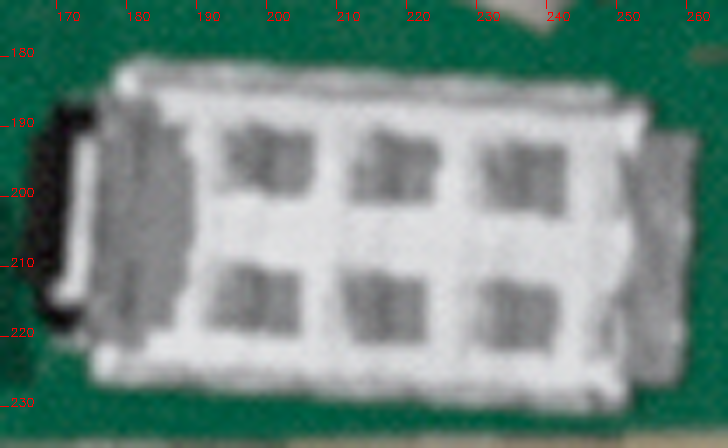

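View pics/sc.png

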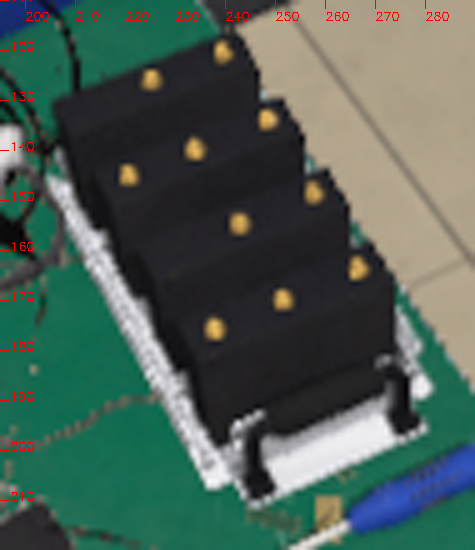

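View pics/sd.png

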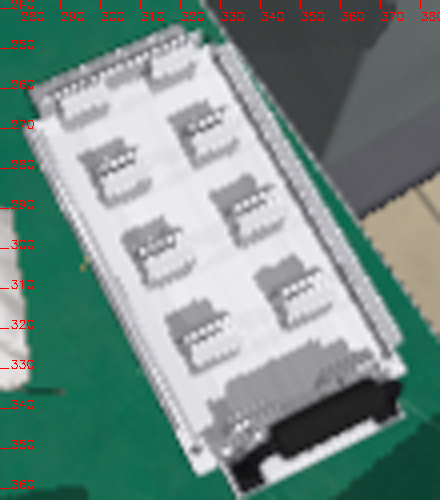

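```bash
cat > h.py <<'E'
import numpy as np
from plant import arm
from scipy.spatial.transform import Rotation as R
from scipy.optimize import least_squares
C={n:arm.get_calibration(n) for n in("top","scene")}
def proj(n,P):
    c=C[n];q=R.from_quat(c["attitude"]).inv().apply(np.atleast_2d(P)-c["eye"])
    return np.c_[c["cx"]+c["fx"]*q[:,0]/q[:,2],c["cy"]+c["fy"]*q[:,1]/q[:,2]]
def ray(n,uv,z):
    c=C[n];uv=np.atleast_2d(uv)
    d=R.from_quat(c["attitude"]).apply(np.c_[(uv[:,0]-c["cx"])/c["fx"],(uv[:,1]-c["cy"])/c["fy"],np.ones(len(uv))])
    return c["eye"]+d*((z-c["eye"][2])/d[:,2])[:,None]
def crop(p,x0,y0,k): return np.array([x0,y0])+(np.array(p)+.5)/k-.5
E
python3 - <<'E'
from h import *
np.set_printoptions(precision=1,suppress=True)
top=crop([(190,102),(190,197),(188,303),(324,204),(323,310),(465,112),(462,206),(462,312),(600,206),(598,312)],310,172,7)
sc=crop([(215,329),(283,300),(358,268),(240,223),(314,192),(128,175),(195,149),(267,119),(151,79),(222,51)],195,110,5)
A=ray("top",top,118);B=ray("scene",sc,118)
print(np.c_[A[:,:2],B[:,:2],A[:,:2]-B[:,:2]])
X=[99]*3+[33]*2+[-33]*3+[-99]*2; Yi=[0,1,2,1,2,0,1,2,1,2]
def W(p):
    L=np.c_[X,[p[3+i] for i in Yi],np.full(10,p[6])]
    return R.from_euler('z',p[2]).apply(L)+[p[0],p[1],0]
f=lambda p:np.r_[(proj("top",W(p))-top).ravel(),(proj("scene",W(p))-sc).ravel(),p[4]*1e-3,(p[6]-118)*.05]
r=least_squares(f,[*A.mean(0)[:2],1.57,-45,0,45,118]);print(r.x,r.x[2]);print(r.fun.reshape(-1,2))
# unit tops back/right corners, z=114
print("back right corners",ray("top",crop([(226,75),(360,78),(498,82),(636,84)],310,172,7),114)[:,:2])
print("back left of u4 scene",ray("scene",crop([(53,100),(243,38),(195,350),(393,258)],195,110,5),114)[:,:2])
# empty rack: top corners of rails (z30), lip
print("E rails top z30",ray("top",crop([(118,66),(612,88),(95,380),(625,408)],162,172,7),30)[:,:2])
print("E holes z9",ray("top",crop([(225,160),(313,165)],162,172,7),9)[:,:2])
print("E lip end z21",ray("top",crop([(697,135),(683,385)],162,172,7),21)[:,:2])
print("E handle",ray("top",crop([(65,100),(40,335)],162,172,7),70)[:,:2])
print("F rails z30",ray("top",crop([(97,62),(622,68),(95,378),(636,388)],310,172,7),30)[:,:2])
print("F lip end z21",ray("top",crop([(688,105),(688,358)],310,172,7),21)[:,:2])
print("E scene rails z30",ray("scene",crop([(30,112),(198,472),(222,45),(403,345)],275,238,4),30)[:,:2])
E
```

```text
[[ 484.3 -150.9  485.1 -150.9   -0.8   -0. ]
 [ 438.1 -149.6  439.5 -148.9   -1.3   -0.7]
 [ 386.8 -147.2  388.3 -146.7   -1.4   -0.5]
 [ 433.3 -214.1  434.8 -214.4   -1.5    0.2]
 [ 382.1 -212.   383.4 -212.3   -1.3    0.2]
 [ 476.5 -283.6  478.4 -284.2   -1.9    0.6]
 [ 430.9 -280.6  432.2 -281.3   -1.3    0.7]
 [ 379.6 -278.8  381.1 -279.6   -1.4    0.9]
 [ 429.4 -347.   430.4 -347.8   -1.     0.9]
 [ 378.2 -344.1  379.5 -345.5   -1.3    1.5]]
[ 433.5 -248.3    1.5  -46.2   -0.1   51.2  117.4] 1.525339515878016
[[ 0.2  0.1]
 [-0.1  0. ]
 [-0.   0. ]
 [ 0.3 -0.5]
 [ 0.3 -0.5]
 [-0.1 -0.5]
 [ 0.2 -0.3]
 [ 0.  -0.3]
 [ 0.   0.1]
 [ 0.2  0.1]
 [ 0.2 -0.2]
 [ 0.3 -0.2]
 [ 0.3 -0.2]
 [-0.2 -0.1]
 [-0.2  0. ]
 [ 0.2  0.3]
 [ 0.1  0.1]
 [ 0.2  0.2]
 [ 0.5  0.1]
 [ 0.6  0. ]
 [-0.  -0. ]]
back right corners [[ 497.6 -169.1]
 [ 494.7 -234. ]
 [ 491.2 -300.8]
 [ 488.7 -367.5]]
back left of u4 scene [[ 492.1 -367.8]
 [ 361.  -351.9]
 [ 501.7 -146. ]
 [ 364.6 -145. ]]
E rails top z30 [[526.  408.6]
 [508.9 154.8]
 [365.  420.9]
 [345.1 150.6]]
E holes z9 [[478.5 358.1]
 [474.9 312.4]]
E lip end z21 [[484.8 112.2]
 [356.5 121.5]]
E handle [[504.  425.8]
 [386.4 438.5]]
F rails z30 [[ 516.3 -112. ]
 [ 507.2 -379.3]
 [ 354.9 -106.7]
 [ 344.  -380. ]]
F lip end z21 [[ 488.5 -414.1]
 [ 359.  -408.9]]
E scene rails z30 [[498.9 139.5]
 [531.8 414.5]
 [349.  165.2]
 [366.5 414.1]]
```

```bash
cat > ov.py <<'E'
from h import *
import cv2
def panel(n,img,x0,y0,w,h,k,segs):
    im=cv2.resize(img[y0:y0+h,x0:x0+w],None,fx=k,fy=k,interpolation=cv2.INTER_CUBIC)
    for P,col in segs:
        q=((proj(n,P)-[x0,y0]+.5)*k-.5)
        cv2.polylines(im,[np.round(q*8).astype(np.int32)],True,col,1,cv2.LINE_AA,3)
    return im
def rect(x0,x1,y0,y1,z): return np.array([(x0,y0,z),(x1,y0,z),(x1,y1,z),(x0,y1,z)],float)
def place(L,p): return R.from_euler('z',p[2]).apply(L)+[p[0],p[1],0]
E
python3 - <<'E'
from ov import *
E=(433.5,279.5,1.5708-.071);F=(430.7,-248.2,1.525)
np.set_printoptions(precision=1,suppress=True)
for z in(9,25,42):
  print(z,ray("top",crop([(389,238),(268-6.5,231.5),(521.5,247)],162,172,7),z)[:,:2], ray("scene",crop([(157,253),(248,212)],275,238,4),z)[:,:2])
se=[(place(rect(-163,163,-81,81,0),E),(0,0,255)),(place(rect(-163,163,-81,81,30),E),(255,0,255)),(place(rect(138.5,163.5,-57.5,57.5,86),E),(0,255,255))]
se+=[(place(rect(x-16.5,x+16.5,-67.5,67.5,9),E),(255,0,0)) for x in(-99,-33,33,99)]
sf=[(place(rect(-163,163,-81,81,0),F),(0,0,255)),(place(rect(-163,163,-81,81,30),F),(255,0,255)),(place(rect(138.5,163.5,-57.5,57.5,86),F),(0,255,255))]
sf+=[(place(rect(x-16.5,x+16.5,-67.5,67.5,114),F),(255,160,0)) for x in(-99,-33,33,99)]
t=cv2.imread("pics/top0.png");s=cv2.imread("pics/scene0.png")
a=panel("top",t,310,172,104,64,6,sf);b=panel("top",t,162,172,104,64,6,se)
c=panel("scene",s,195,110,95,115,4,sf);d=panel("scene",s,275,238,110,125,4,se)
o=np.zeros((600,800,3),np.uint8)
cc=np.vstack([a,b])[:,:];cv2.imwrite("pics/ov1.png",cc)
o=np.zeros((500,820,3),np.uint8);o[:460,:380]=c;o[:500,380:820]=d;cv2.imwrite("pics/ov2.png",o[:,:800])
print(cc.shape)
E
```

```text
9 [[436.1 273.3]
 [440.9 339.3]
 [430.  204.7]] [[471.1 270.6]
 [398.5 277.7]]
25 [[434.8 270.7]
 [439.6 336.2]
 [428.7 202.8]] [[474.7 274.5]
 [403.1 281.6]]
42 [[433.4 268.1]
 [438.1 332.9]
 [427.3 200.8]] [[478.5 278.7]
 [407.9 285.7]]
(768, 624, 3)
```

```bash
python3 -c "
import cv2;i=cv2.imread('pics/ov1.png');cv2.imwrite('pics/ov1b.png',cv2.resize(i,None,fx=.78,fy=.78,interpolation=cv2.INTER_AREA))"
```

```text
(no output)
```

View pics/ov1b.png

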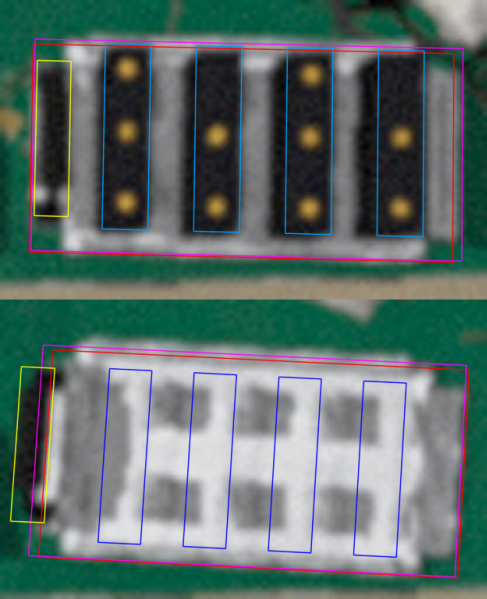

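View pics/ov2.png

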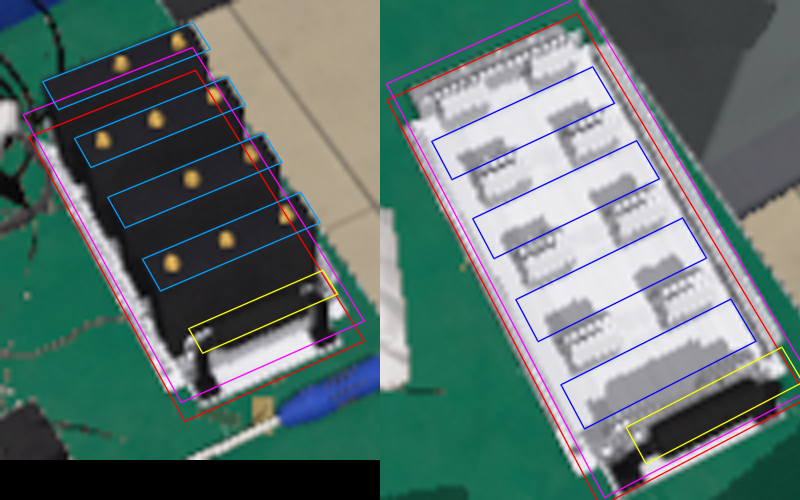

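```bash
cat > to.py <<'E'
import sys
from h import *
x,y,z,a=map(float,sys.argv[1:5])   # target TCP, rack angle (tool y direction in world)
s=arm.get_state();T=R.from_quat(s["tool_rot"]);d=T.inv().apply(np.array([x,y,z])-s["eef_pos"])
G=R.from_matrix(np.array([[-np.sin(a),np.cos(a),0],[np.cos(a),np.sin(a),0],[0,0,-1]]).T)
print("t %.2f"%s["clock"],"delta",d.round(1),"rot",(T.inv()*G).as_rotvec().round(4),"pos",s["eef_pos"].round(1),"F",s["wrist_force"].round(1),"open %.1f grip %.1f"%(s["opening"],s["grip_force"]))
E
python3 -m crank '[[48,[0,0,0],[0,0,-0.09]],[48,[0,0,0],[0,0,-0.09]],[48,[0,0,0],[0,0,-0.091]],[48,[-27.5,-28.1,0],[0,0,0]],[48,[-27.5,-28.1,0],[0,0,0]],[48,[-27.5,-28.1,0],[0,0,0]],[48,[-27.5,-28.1,0],[0,0,0]],[48,[-27.5,-28.1,0],[0,0,0]]]' && python3 -m crank '[[48,[-27.5,-28.1,0],[0,0,0]],[48,[-27.5,-28.1,0],[0,0,0]],[48,[-27.5,-28.1,0],[0,0,0]],[48,[-27.5,-28.1,0],[0,0,0]],[48,[0,0,0],[0,0,0]]]'
python3 to.py 435.2 -149.3 200 1.525
```

```text
clock: 0.77
eef_pos: [326.0, 445.8, 238.4]
tool_rot: [0.022, 1.0, -0.0, -0.0]
wrist_force: [0.3, 0.6, -0.1]
opening: 48.3
grip_force: 0.0
clock: 1.18
eef_pos: [436.7, 321.1, 237.9]
tool_rot: [0.029, 1.0, -0.004, 0.002]
wrist_force: [-0.3, -0.4, -0.8]
opening: 47.6
grip_force: 0.0
t 1.18 delta [ -26.  -469.4   41.3] rot [-0.007   0.0034 -0.013 ] pos [436.7 321.1 237.9] F [-0.3 -0.4 -0.8] open 47.6 grip 0.0
```

```bash
python3 -m crank '[[48,[-2,-39,0],[0,0,0]],[48,[-2,-39,0],[0,0,0]],[48,[-2,-39,0],[0,0,0]],[48,[-2,-39,0],[0,0,0]],[48,[-2,-39,0],[0,0,0]],[48,[-2,-39,0],[0,0,0]],[48,[-2,-39,0],[0,0,0]],[48,[-2,-39,0],[0,0,0]]]' >/dev/null && python3 -m crank '[[48,[-2,-39,0],[0,0,0]],[48,[-2,-39,0],[0,0,0]],[48,[-2,-39,0],[0,0,0]],[48,[-2,-39,0],[0,0,0]],[48,[0,0,0],[0,0,0]],[48,[0,0,0],[0,0,0]],[48,[0,0,0],[0,0,0]]]'
python3 to.py 435.2 -149.3 200 1.525
```

```text
clock: 2.43
eef_pos: [433.0, -137.4, 238.5]
tool_rot: [0.022, 1.0, 0.0, -0.0]
wrist_force: [0.3, -0.2, 0.5]
opening: 48.2
grip_force: 0.0
t 2.43 delta [ -2.8 -11.8  38.5] rot [ 0.0009 -0.0003  0.0012] pos [ 433.  -137.4  238.5] F [ 0.3 -0.2  0.5] open 48.2 grip 0.0
```

```bash
python3 -m crank '[[48,[-1.4,-5.9,19],[0,0,0]],[48,[-1.4,-5.9,19],[0,0,0]],[48,[0,0,35],[0,0,0]],[48,[0,0,35],[0,0,0]],[48,[0,0,0],[0,0,0]],[48,[0,0,0],[0,0,0]],[48,[0,0,0],[0,0,0]]]' >/dev/null
python3 to.py 435.2 -149.3 90 1.525
python3 - <<'E'
from ov import *
f=arm.grab_frame("scene")[:,:,::-1].copy();t=arm.grab_frame("top")[:,:,::-1].copy()
s=arm.get_state();print(s["eef_pos"])
a=cv2.resize(f[90:230,180:320],None,fx=4,fy=4,interpolation=2)[:500];b=cv2.resize(t[160:240,300:370],None,fx=3,fy=3)
o=np.zeros((500,790,3),np.uint8);o[:,:560]=a;o[:240,570:780]=b;cv2.imwrite("pics/p1.png",o)
E
```

```text
t 3.02 delta [ 1.  -0.5 41.9] rot [0.0003 0.0012 0.0035] pos [ 436.2 -148.8  131.9] F [ 1.2 -0.2  0.3] open 48.2 grip 0.0
[ 436.69218411 -149.72187645  132.62476044]
```

View pics/p1.png

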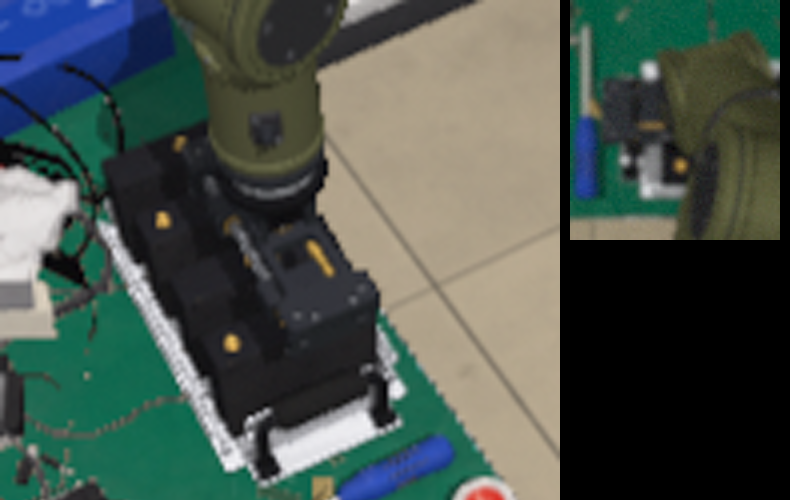

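The body of the gripper sits over unit 1 (image 330, 300) with its long side along the row, as planned. Next: descend and grip.

```bash
python3 -m crank '[[48,[1,0,14],[0,0,0]],[48,[0,0,14],[0,0,0]],[48,[0,0,14],[0,0,0]],[48,[0,0,0],[0,0,0]],[48,[0,0,0],[0,0,0]]]' >/dev/null; python3 to.py 435.2 -149.3 90 1.525
python3 -m crank '[[30,[0,0,0],[0,0,0]],[30,[0,0,0],[0,0,0]],[30,[0,0,0],[0,0,0]],[30,[0,0,0],[0,0,0]],[30,[0,0,0],[0,0,0]],[30,[0,0,0],[0,0,0]]]'; python3 to.py 435.2 -149.3 200 1.525
```

```text
t 3.53 delta [-0.3  0.9 -0.3] rot [-0.0003  0.0013  0.0011] pos [ 434.9 -150.1   89.7] F [ 0.4 -0.1 -0.1] open 48.0 grip 0.0
clock: 4.03
eef_pos: [435.0, -150.4, 89.7]
tool_rot: [0.023, 1.0, -0.0, 0.001]
wrist_force: [-1.4, -0.6, 7.5]
opening: 33.6
grip_force: 30.0
t 4.03 delta [  -0.4    1.1 -110.3] rot [-0.0005  0.0021  0.0006] pos [ 435.  -150.4   89.7] F [-1.4 -0.6  7.5] open 33.6 grip 30.0
```

```bash
python3 -m crank '[[30,[0,0,-15],[0,0,0]],[30,[0,0,-30],[0,0,0]],[30,[0,0,-35],[0,0,0]],[30,[0,0,-30],[0,0,0]],[30,[0,0,0],[0,0,0]],[30,[0,0,0],[0,0,0]]]'; python3 to.py 441.5 378.6 200 1.4998
```

```text
clock: 4.53
eef_pos: [434.7, -150.5, 199.7]
tool_rot: [0.023, 1.0, -0.0, 0.001]
wrist_force: [-0.4, -0.0, -5.0]
opening: 33.0
grip_force: 30.0
t 4.53 delta [ 17.3 528.8  -0.7] rot [-0.0005  0.0028  0.0255] pos [ 434.7 -150.5  199.7] F [-0.4 -0.  -5. ] open 33.0 grip 30.0
```

```bash
python3 -m crank '[[30,[1,15,0],[0,0,0]],[30,[1,25,0],[0,0,0]],[30,[1,36,0],[0,0,0]],[30,[1,36,0],[0,0,0]],[30,[1,36,0],[0,0,0]],[30,[1,36,0],[0,0,0]],[30,[1,36,0],[0,0,0]],[30,[1,36,0],[0,0,0]]]' >/dev/null;python3 -m crank '[[30,[1,36,0],[0,0,0]],[30,[1,36,0],[0,0,0]],[30,[1,36,0],[0,0,0]],[30,[1,36,0],[0,0,0]],[30,[1,36,0],[0,0,0]],[30,[1,36,0],[0,0,0]],[30,[1,36,0],[0,0,0]],[30,[1,15,0],[0,0,0.025]]]' >/dev/null;python3 -m crank '[[30,[0,4,0],[0,0,0]],[30,[0,0,0],[0,0,0]],[30,[0,0,0],[0,0,0]],[30,[0,0,0],[0,0,0]]]'; python3 to.py 441.5 378.6 136 1.4998
```

```text
clock: 6.2
eef_pos: [442.1, 374.1, 197.5]
tool_rot: [0.036, 0.999, -0.002, -0.001]
wrist_force: [-0.2, -0.4, -4.7]
opening: 33.1
grip_force: 30.0
t 6.20 delta [ 0.9  4.7 61.5] rot [-0.004  -0.0011 -0.0009] pos [442.1 374.1 197.5] F [-0.2 -0.4 -4.7] open 33.1 grip 30.0
```

```bash
python3 -m crank '[[30,[0.5,4.7,20],[0,0,0]],[30,[0,0,20],[0,0,0]],[30,[0,0,19],[0,0,0]],[30,[0,0,0],[0,0,0]],[30,[0,0,0],[0,0,0]],[30,[0,0,0],[0,0,0]]]'>/dev/null; python3 to.py 441.5 378.6 94 1.4998
python3 - <<'E'
from ov import *
E_=(434.5,279.8,1.4998)
f=arm.grab_frame("scene")[:,:,::-1].copy();t=arm.grab_frame("top")[:,:,::-1].copy()
z=arm.get_state()["eef_pos"][2]-81
se=[(place(rect(99-28.5,99+28.5,-67,67,42),E_),(255,0,0)),(place(rect(99-16.5,99+16.5,-67.5,67.5,z),E_),(0,0,255)),(place(rect(99-16.5,99+16.5,-67.5,67.5,z+105),E_),(0,0,255))]
a=panel("scene",f,265,225,130,130,4,se);b=panel("top",t,155,165,60,75,4,se)
o=np.zeros((520,780,3),np.uint8);o[:,:520]=a;o[:300,530:770]=b;cv2.imwrite("pics/p2.png",o)
E
```

```text
t 6.70 delta [ 1.  -2.8 46.6] rot [ 0.0005  0.001  -0.0001] pos [442.7 381.3 140.6] F [ 0.6 -0.6 -4.6] open 33.1 grip 30.0
```

View pics/p2.png

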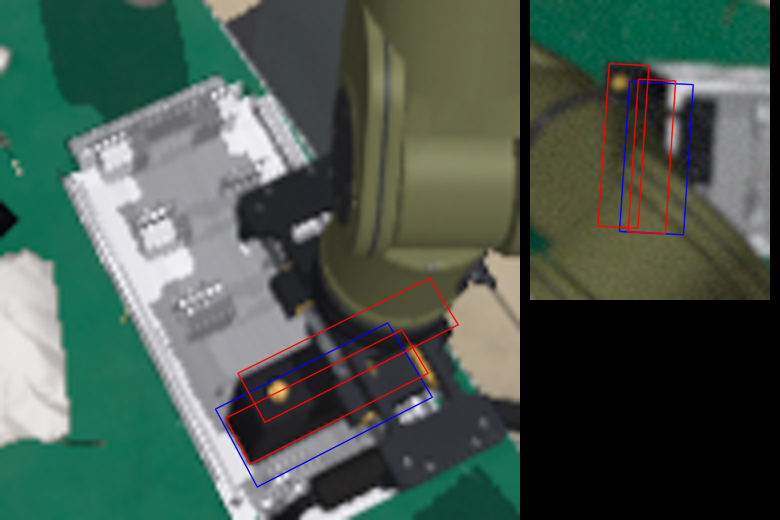

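Run:
```python
from ov import *
E_=np.array((434.5,279.8));c=R.from_euler('z',-1.4998)
P=crop([(178,303),(225,280),(133,230),(183,208),(262,502),(305,478)],265,225,4)
for z in(29,42):
    w=ray("scene",P,z);print(z,w[:,:2].round(1).tolist(),c.apply(np.c_[w[:,:2]-E_,np.zeros(6)])[:,:2].round(1).tolist())
f=arm.grab_frame("scene")[:,:,::-1].copy()
se=[]
for x in (-66,0): se+=[(place(rect(x-4.5,x+4.5,-60,60,42),(*E_,1.4998)),(0,0,255)),(place(rect(x-13.5,x+13.5,-60,60,9),(*E_,1.4998)),(255,0,0))]
cv2.imwrite("pics/p3.png",np.hstack([panel("scene",f,270,240,70,70,8,[])[:,:400],panel("scene",f,270,240,70,70,8,se)[:,:400]]))
```

```text
29 [[486.2, 267.6], [448.9, 270.1], [485.4, 205.8], [445.8, 209.6], [510.3, 410.5], [477.1, 411.9]] [[-8.5, -52.5], [-8.7, -15.1], [-70.2, -56.1], [-69.2, -16.2], [135.8, -66.3], [134.7, -33.1]]
42 [[489.1, 270.9], [452.1, 273.4], [488.3, 209.8], [449.1, 213.6], [512.8, 412.2], [480.0, 413.5]] [[-5.0, -55.0], [-5.2, -18.1], [-66.0, -58.6], [-65.0, -19.2], [137.7, -68.7], [136.6, -35.9]]
```

View pics/p3.png

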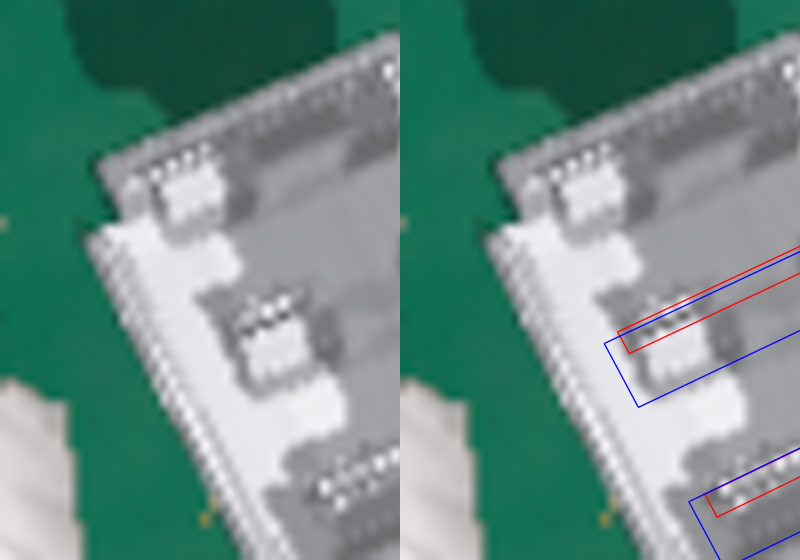

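The crests of the guides (dot rows at 270,320 and 350,480) lie about 2–3 mm nearer the low lip than my model, so I'll aim slot centres 2 mm that way (E centre y ≈ 277.8).

```bash
python3 to.py 441.4 376.8 94 1.4998; python3 -m crank '[[30,[1,-4.5,10],[0,0,0]],[30,[0,0,10],[0,0,0]],[30,[0,0,7],[0,0,0]],[30,[0,0,7],[0,0,0]],[30,[0,0,5],[0,0,0]],[30,[0,0,0],[0,0,0]],[30,[0,0,0],[0,0,0]]]'; python3 to.py 441.4 376.8 91 1.4998
```

```text
t 6.85 delta [ 0.9 -5.5 47. ] rot [0.0018 0.0016 0.0007] pos [442.6 382.2 141. ] F [-0.3 -0.6 -4.4] open 33.0 grip 30.0
clock: 7.43
eef_pos: [440.4, 379.4, 100.3]
tool_rot: [0.035, 0.999, 0.002, -0.0]
wrist_force: [0.6, 5.3, -6.8]
opening: 33.2
grip_force: 30.0
t 7.43 delta [-1.2 -2.6  9.3] rot [ 0.0031 -0.0001  0.0017] pos [440.4 379.4 100.3] F [ 0.6  5.3 -6.8] open 33.2 grip 30.0
```

```bash
python3 -m crank '[[30,[0,3,0],[0,0,0]],[30,[0,0,0],[0,0,0]],[30,[0,0,0],[0,0,0]]]' >/dev/null; python3 to.py 441.4 379 91 1.4998; python3 -m crank '[[30,[0,0,4],[0,0,0]],[30,[0,0,4],[0,0,0]],[30,[0,0,0],[0,0,0]],[30,[0,0,0],[0,0,0]]]'; python3 to.py 441.4 379 91 1.4998
```

```text
t 7.68 delta [-1.2 -0.8  9.3] rot [-0.0013 -0.0009  0.0014] pos [440.3 379.9 100.3] F [-0.6  3.4 -4.9] open 33.4 grip 30.0
clock: 8.02
eef_pos: [440.6, 379.9, 92.2]
tool_rot: [0.035, 0.999, -0.0, -0.0]
wrist_force: [-0.1, 0.8, -6.4]
opening: 33.4
grip_force: 30.0
t 8.02 delta [-0.9 -0.9  1.2] rot [-0.0009 -0.0005  0.0012] pos [440.6 379.9  92.2] F [-0.1  0.8 -6.4] open 33.4 grip 30.0
```

```bash
python3 -m crank '[[30,[0,0,1.5],[0,0,0]],[30,[0,0,0],[0,0,0]],[48,[0,0,0],[0,0,0]],[48,[0,0,0],[0,0,0]],[48,[0,0,0],[0,0,0]],[48,[0,0,0],[0,0,0]]]'; python3 -m crank '[[48,[0,0,-20],[0,0,0]],[48,[0,0,-30],[0,0,0]],[48,[0,0,-30],[0,0,0]],[48,[0,0,-30],[0,0,0]],[48,[0,0,0],[0,0,0]],[48,[0,0,0],[0,0,0]]]' ; python3 to.py 432.2 -215.2 200 1.525
```

```text
clock: 8.52
eef_pos: [441.0, 380.3, 91.6]
tool_rot: [0.035, 0.999, 0.0, 0.0]
wrist_force: [-0.1, -0.5, -0.3]
opening: 48.0
grip_force: 0.0
clock: 9.02
eef_pos: [441.6, 381.1, 203.1]
tool_rot: [0.035, 0.999, 0.001, 0.001]
wrist_force: [-0.7, -0.3, 0.0]
opening: 48.1
grip_force: 0.0
t 9.02 delta [ -32.3 -595.5    1.4] rot [ 0.0029  0.0029 -0.0243] pos [441.6 381.1 203.1] F [-0.7 -0.3  0. ] open 48.1 grip 0.0
```

```bash
python3 -m crank '[[48,[0,0,0],[0,0,-0.025]],[48,[-1.1,-37.2,0],[0,0,0]],[48,[-1.1,-37.2,0],[0,0,0]],[48,[-1.1,-37.2,0],[0,0,0]],[48,[-1.1,-37.2,0],[0,0,0]],[48,[-1.1,-37.2,0],[0,0,0]],[48,[-1.1,-37.2,0],[0,0,0]],[48,[-1.1,-37.2,0],[0,0,0]]]' >/dev/null;python3 -m crank '[[48,[-1.1,-37.2,0],[0,0,0]],[48,[-1.1,-37.2,0],[0,0,0]],[48,[-1.1,-37.2,0],[0,0,0]],[48,[-1.1,-37.2,0],[0,0,0]],[48,[-1.1,-37.2,0],[0,0,0]],[48,[-1.1,-37.2,0],[0,0,0]],[48,[-1.1,-37.2,0],[0,0,0]],[48,[-1.1,-37.2,0],[0,0,0]]]' >/dev/null;python3 -m crank '[[48,[-1.1,-37.2,0],[0,0,0]],[48,[0,0,30],[0,0,0]],[48,[0,0,30],[0,0,0]],[48,[0,0,0],[0,0,0]],[48,[0,0,0],[0,0,0]],[48,[0,0,0],[0,0,0]]]'; python3 to.py 432.2 -215.2 90 1.525
python3 - <<'E'
from ov import *
f=arm.grab_frame("scene")[:,:,::-1].copy();t=arm.grab_frame("top")[:,:,::-1].copy()
E_=(434.5,280.8,1.4998)
se=[(place(rect(99-16.5,99+16.5,-67.5,67.5,114),E_),(0,0,255))]
for n,im,(x,y,w,h) in(("scene",f,(275,238,120,125)),("top",t,(155,165,80,75))):
    m=cv2.inRange(cv2.cvtColor(np.ascontiguousarray(im[y:y+h,x:x+w]),cv2.COLOR_BGR2HSV),(12,110,90),(35,255,255))
    _,_,st,c=cv2.connectedComponentsWithStats(m)
    for a,b in zip(st[1:],c[1:]):
        if a[4]>3: print(n,a[4],(b+[x,y]).round(1),ray(n,b+[x,y],118)[0,:2].round(1))
a=panel("scene",f,275,238,120,125,4,se);b=panel("top",t,155,165,75,75,4,se)
o=np.zeros((500,790,3),np.uint8);o[:,:480]=a;o[:300,485:785]=b;cv2.imwrite("pics/p4.png",o)
E
```

```text
clock: 10.85
eef_pos: [431.8, -214.2, 141.4]
tool_rot: [0.021, 1.0, 0.0, -0.0]
wrist_force: [-0.3, -0.7, 0.4]
opening: 48.1
grip_force: 0.0
t 10.85 delta [-0.5 -1.  51.4] rot [ 0.0007 -0.0007  0.0029] pos [ 431.8 -214.2  141.4] F [-0.3 -0.7  0.4] open 48.1 grip 0.0
scene 22 [366.1 310.1] [394. 385.]
scene 19 [348.8 319. ] [445.  381.8]
scene 21 [332.8 326.9] [490.7 378.1]
top 14 [181.5 188.3] [488.9 377.3]
top 14 [180.3 201.5] [443.7 381.6]
top 14 [179.3 216.5] [392.7 385.2]
```

View pics/p4.png

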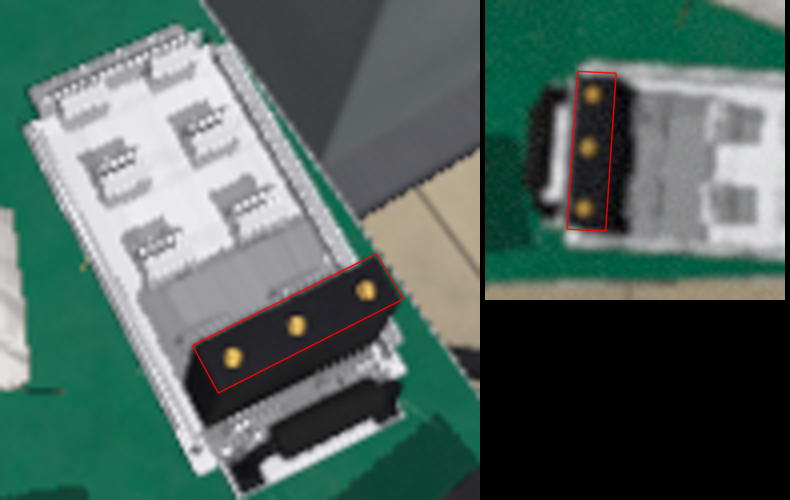

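Unit 1 stands fully in the handle-side slot (sockets at 233,357 / 297,325 / 366,290). Unit 2 now.

```bash
python3 -m crank '[[48,[-0.5,-1.5,17],[0,0,0]],[48,[0,0,17],[0,0,0]],[48,[0,0,17],[0,0,0]],[48,[0,0,0],[0,0,0]],[48,[0,0,0],[0,0,0]]]' >/dev/null; python3 to.py 432.2 -215.7 90 1.525
python3 -m crank '[[30,[0,0,0],[0,0,0]],[30,[0,0,0],[0,0,0]],[30,[0,0,0],[0,0,0]],[30,[0,0,0],[0,0,0]],[30,[0,0,0],[0,0,0]],[30,[0,0,0],[0,0,0]]]';python3 -m crank '[[30,[0,0,-15],[0,0,0]],[30,[0,0,-30],[0,0,0]],[30,[0,0,-35],[0,0,0]],[30,[0,0,-30],[0,0,0]],[30,[0,0,0],[0,0,0.025]],[30,[0,0,0],[0,0,0]]]'; python3 to.py 436.9 314.4 200 1.4998
```

```text
t 11.37 delta [0.2 0.4 0.8] rot [-0.0002  0.0001  0.0021] pos [ 432.4 -216.2   90.8] F [ 0.1 -0.3  0.3] open 48.2 grip 0.0
clock: 11.87
eef_pos: [432.9, -216.6, 91.3]
tool_rot: [0.022, 1.0, -0.0, 0.001]
wrist_force: [-0.8, 0.2, 6.5]
opening: 33.1
grip_force: 30.0
clock: 12.37
eef_pos: [432.5, -217.0, 201.3]
tool_rot: [0.036, 0.999, -0.001, 0.001]
wrist_force: [0.2, 0.8, -5.3]
opening: 32.8
grip_force: 30.0
t 12.37 delta [ 33.7 530.3   0.6] rot [-0.001   0.0028 -0.0007] pos [ 432.5 -217.   201.3] F [ 0.2  0.8 -5.3] open 32.8 grip 30.0
```

```bash
python3 -m crank '[[30,[2.1,15,0],[0,0,0]],[30,[2.1,25,0],[0,0,0]],[30,[2.1,36,0],[0,0,0]],[30,[2.1,36,0],[0,0,0]],[30,[2.1,36,0],[0,0,0]],[30,[2.1,36,0],[0,0,0]],[30,[2.1,36,0],[0,0,0]],[30,[2.1,36,0],[0,0,0]]]' >/dev/null;python3 -m crank '[[30,[2.1,36,0],[0,0,0]],[30,[2.1,36,0],[0,0,0]],[30,[2.1,36,0],[0,0,0]],[30,[2.1,36,0],[0,0,0]],[30,[2.1,36,0],[0,0,0]],[30,[2.1,36,0],[0,0,0]],[30,[2.1,36,0],[0,0,0]],[30,[2.1,15,0],[0,0,0]]]' >/dev/null;python3 -m crank '[[30,[0,7,0],[0,0,0]],[30,[0,0,0],[0,0,0]],[30,[0,0,0],[0,0,0]],[30,[0,0,20],[0,0,0]],[30,[0,0,20],[0,0,0]],[30,[0,0,18],[0,0,0]],[30,[0,0,0],[0,0,0]],[30,[0,0,0],[0,0,0]]]' >/dev/null;python3 -m crank '[[30,[0,0,0],[0,0,0]],[30,[0,0,0],[0,0,0]]]'; python3 to.py 436.9 314.4 91 1.4998
```

```text
clock: 14.53
eef_pos: [436.4, 314.3, 143.3]
tool_rot: [0.035, 0.999, 0.001, 0.001]
wrist_force: [0.5, 0.8, -3.9]
opening: 33.5
grip_force: 30.0
t 14.53 delta [-0.4  0.1 52.3] rot [0.0011 0.0016 0.0002] pos [436.4 314.3 143.3] F [ 0.5  0.8 -3.9] open 33.5 grip 30.0
```

```bash
python3 -m crank '[[30,[0,0,10],[0,0,0]],[30,[0,0,10],[0,0,0]],[30,[0,0,8],[0,0,0]],[30,[0,0,8],[0,0,0]],[30,[0,0,8],[0,0,0]],[30,[0,0,5],[0,0,0]],[30,[0,0,0],[0,0,0]],[30,[0,0,0],[0,0,0]]]'; python3 to.py 436.9 314.4 91 1.4998
```

```text
clock: 15.2
eef_pos: [443.5, 315.2, 96.1]
tool_rot: [0.036, 0.999, 0.002, 0.007]
wrist_force: [12.0, -3.2, 15.8]
opening: 33.1
grip_force: 30.0
t 15.20 delta [ 6.6 -1.3  5. ] rot [ 0.0055  0.0135 -0.002 ] pos [443.5 315.2  96.1] F [12.  -3.2 15.8] open 33.1 grip 30.0
```

Run:
```python
from ov import *
f=arm.grab_frame("scene")[:,:,::-1].copy();t=arm.grab_frame("top")[:,:,::-1].copy()
print(arm.get_state()["ft_torque"])
E_=(434.5,281.8,1.4998)
se=[(place(rect(x-16.5,x+16.5,-67.5,67.5,z),E_),c) for x,z,c in((99,114,(0,0,255)),(33,114,(255,0,0)),(33,9,(255,0,0)))]
a=panel("scene",f,275,238,120,125,4,se);b=panel("top",t,155,165,75,75,4,se)
o=np.zeros((500,790,3),np.uint8);o[:,:480]=a;o[:300,485:785]=b;cv2.imwrite("pics/p5.png",o)
```

```text
[-0.88292327 -2.21006567  0.23406387]
```

View pics/p5.png

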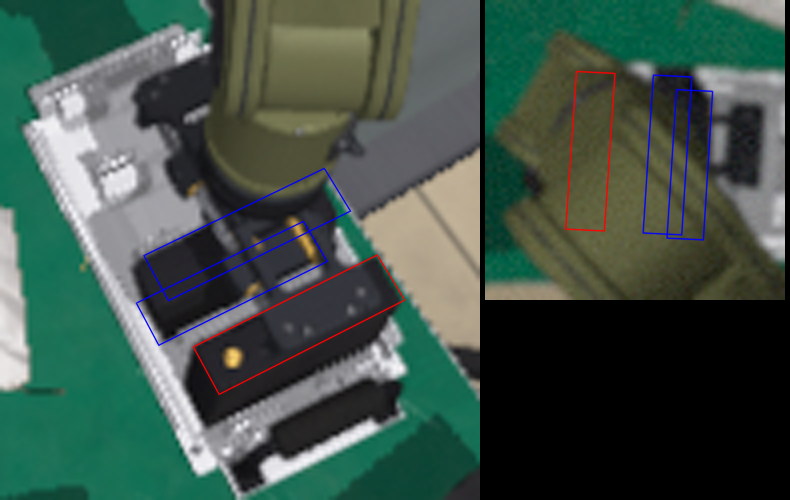

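Unit 2 has been pushed about +x (its far end sits ~7 mm beyond the predicted blue outline), so its near end rides on the front rail flare. I'll raise it, shift it 6 mm away from the robot, and lower again.

```bash
python3 -m crank '[[30,[0,0,-20],[0,0,0]],[30,[0,0,-20],[0,0,0]],[30,[-3,0,0],[0,0,0]],[30,[-3,0,0],[0,0,0]],[30,[0,0,0],[0,0,0]],[30,[0,0,0],[0,0,0]]]'>/dev/null; python3 to.py 442.5 314.4 91 1.4998;python3 -m crank '[[30,[0,0,10],[0,0,0]],[30,[0,0,10],[0,0,0]],[30,[0,0,7],[0,0,0]],[30,[0,0,0],[0,0,0]],[30,[0,0,0],[0,0,0]]]'>/dev/null; python3 to.py 442.5 314.4 91 1.4998
```

```text
t 15.80 delta [-1.4  1.2 40.7] rot [-0.0019 -0.0017  0.0009] pos [441.1 313.3 131.7] F [-0.7 -0.4 -5.2] open 33.1 grip 30.0
t 16.22 delta [-1.6  0.2 14.2] rot [-0.0006 -0.0014  0.0018] pos [440.9 314.3 105.2] F [-0.4 -0.1 -4.7] open 33.0 grip 30.0
```

```bash
python3 -m crank '[[30,[-1.5,0,4],[0,0,0]],[30,[0,0,4],[0,0,0]],[30,[0,0,3],[0,0,0]],[30,[0,0,0],[0,0,0]],[30,[0,0,0],[0,0,0]]]'>/dev/null; python3 to.py 442.5 314.4 91 1.4998
```

```text
t 16.63 delta [1.  0.3 4.4] rot [0.0004 0.0009 0.0012] pos [443.5 314.   95.4] F [ 0.4  0.7 -2.4] open 32.9 grip 30.0
```

```bash
python3 -m crank '[[30,[0,0,2],[0,0,0]],[30,[0,0,1],[0,0,0]],[30,[0,0,0],[0,0,0]],[30,[0,0,0],[0,0,0]]]'>/dev/null; python3 to.py 442.5 314.4 91 1.4998;python3 -m crank '[[48,[0,0,0],[0,0,0]],[48,[0,0,0],[0,0,0]],[48,[0,0,0],[0,0,0]],[48,[0,0,0],[0,0,0]]]'>/dev/null;python3 -m crank '[[48,[0,0,-20],[0,0,0]],[48,[0,0,-30],[0,0,0]],[48,[0,0,-30],[0,0,0]],[48,[0,0,-28],[0,0,0]],[48,[0,0,0],[0,0,-0.025]],[48,[0,0,0],[0,0,0]]]'>/dev/null ; python3 to.py 429.2 -281.7 200 1.525
```

```text
t 16.97 delta [-1.9  0.2  2.1] rot [-0.0007 -0.0029  0.0029] pos [440.6 314.3  93.1] F [-7.6  0.7  7.8] open 33.5 grip 30.0
t 17.80 delta [-1.170e+01 -5.962e+02  3.000e-01] rot [0.0023 0.0029 0.0013] pos [444.1 314.4 201.6] F [ 0.2 -0.2 -0.5] open 48.0 grip 0.0
```

```bash
python3 -m crank '[[48,[-0.7,-37.2,0],[0,0,0]],[48,[-0.7,-37.2,0],[0,0,0]],[48,[-0.7,-37.2,0],[0,0,0]],[48,[-0.7,-37.2,0],[0,0,0]],[48,[-0.7,-37.2,0],[0,0,0]],[48,[-0.7,-37.2,0],[0,0,0]],[48,[-0.7,-37.2,0],[0,0,0]],[48,[-0.7,-37.2,0],[0,0,0]]]' >/dev/null;python3 -m crank '[[48,[-0.7,-37.2,0],[0,0,0]],[48,[-0.7,-37.2,0],[0,0,0]],[48,[-0.7,-37.2,0],[0,0,0]],[48,[-0.7,-37.2,0],[0,0,0]],[48,[-0.7,-37.2,0],[0,0,0]],[48,[-0.7,-37.2,0],[0,0,0]],[48,[-0.7,-37.2,0],[0,0,0]],[48,[-0.7,-37.2,0],[0,0,0]]]' >/dev/null;python3 -m crank '[[48,[0,0,30],[0,0,0]],[48,[0,0,30],[0,0,0]],[48,[0,0,0],[0,0,0]],[48,[0,0,0],[0,0,0]],[48,[0,0,0],[0,0,0]]]'>/dev/null; python3 to.py 429.2 -281.7 90 1.525
cat > chk.py <<'E'
from ov import *
import sys
f=arm.grab_frame("scene")[:,:,::-1].copy();t=arm.grab_frame("top")[:,:,::-1].copy()
for n,im,(x,y,w,h) in(("scene",f,(275,238,120,125)),("top",t,(155,165,110,75))):
    m=cv2.inRange(cv2.cvtColor(np.ascontiguousarray(im[y:y+h,x:x+w]),cv2.COLOR_BGR2HSV),(12,110,90),(35,255,255))
    _,_,st,c=cv2.connectedComponentsWithStats(m)
    for a,b in zip(st[1:],c[1:]):
        if a[4]>5: print(n,a[4],(b+[x,y]).round(1),ray(n,b+[x,y],118)[0,:2].round(1))
E_=(436.5,282,1.4998)
se=[(place(rect(x-16.5,x+16.5,-67.5,67.5,z),E_),(0,0,255)) for x in(99,33,-33,-99) for z in (114,)]
a=panel("scene",f,275,238,120,125,4,se);b=panel("top",t,155,165,110,75,4,se)[:,:320]
o=np.zeros((500,800,3),np.uint8);o[:,:480]=a;o[:300,480:]=b;cv2.imwrite(sys.argv[1],o)
E
python3 chk.py pics/p6.png
```

```text
t 19.55 delta [-1.5 -1.3 50.5] rot [ 0.0006 -0.0004  0.0022] pos [ 427.8 -280.4  140.5] F [0.8 0.4 0.7] open 47.7 grip 0.0
scene 18 [353.1 288.2] [388.9 320.2]
scene 19 [336.  296.2] [439.6 315.9]
scene 22 [366.1 310.1] [394. 385.]
scene 19 [348.8 319. ] [445.  381.8]
scene 21 [332.8 326.9] [490.7 378.1]
top 15 [181.5 188.1] [489.4 377.4]
top 14 [180.3 201.5] [443.7 381.6]
top 14 [199.5 202.7] [438.2 316.1]
top 14 [179.3 216.5] [392.7 385.2]
top 14 [198.5 217.7] [387.2 319.8]
```

View pics/p6.png

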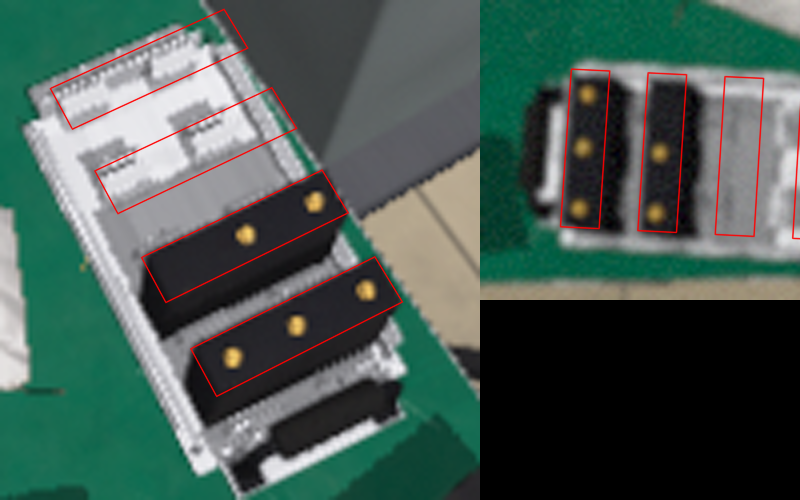

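Both units stand correctly in the first two slots and are level with the outlines. Unit 3 next.

```bash
python3 -m crank '[[48,[-1.5,-1.5,17],[0,0,0]],[48,[0,0,17],[0,0,0]],[48,[0,0,17],[0,0,0]],[48,[0,0,0],[0,0,0]],[48,[0,0,0],[0,0,0]]]' >/dev/null; python3 to.py 429.2 -281.7 90 1.525
python3 -m crank '[[30,[0,0,0],[0,0,0]],[30,[0,0,0],[0,0,0]],[30,[0,0,0],[0,0,0]],[30,[0,0,0],[0,0,0]],[30,[0,0,0],[0,0,0]],[30,[0,0,0],[0,0,0]]]'>/dev/null; python3 to.py 429.2 -281.7 90 1.525;python3 -m crank '[[30,[0,0,-15],[0,0,0]],[30,[0,0,-30],[0,0,0]],[30,[0,0,-35],[0,0,0]],[30,[0,0,-30],[0,0,0]],[30,[0,0,0],[0,0,0.025]],[30,[0,0,0],[0,0,0]]]' >/dev/null; python3 to.py 433 249.3 200 1.4998
```

```text
t 20.07 delta [ 0.2  0.7 -0.1] rot [-0.0001  0.0001  0.0018] pos [ 429.3 -282.4   89.9] F [ 0.4 -0.3  0.8] open 47.8 grip 0.0
t 20.57 delta [0.6 1.4 0.4] rot [-0.001   0.0021  0.0007] pos [ 429.8 -283.1   90.4] F [-0.4 -0.2  6.5] open 33.0 grip 30.0
t 21.07 delta [ 3.430e+01  5.313e+02 -5.000e-01] rot [-0.0011  0.0023 -0.0004] pos [ 429.3 -283.1  200.2] F [-0.5 -0.6 -5. ] open 33.4 grip 30.0
```

```bash
python3 -m crank '[[30,[2.1,15,0],[0,0,0]],[30,[2.1,25,0],[0,0,0]],[30,[2.1,36,0],[0,0,0]],[30,[2.1,36,0],[0,0,0]],[30,[2.1,36,0],[0,0,0]],[30,[2.1,36,0],[0,0,0]],[30,[2.1,36,0],[0,0,0]],[30,[2.1,36,0],[0,0,0]]]' >/dev/null;python3 -m crank '[[30,[2.1,36,0],[0,0,0]],[30,[2.1,36,0],[0,0,0]],[30,[2.1,36,0],[0,0,0]],[30,[2.1,36,0],[0,0,0]],[30,[2.1,36,0],[0,0,0]],[30,[2.1,36,0],[0,0,0]],[30,[2.1,36,0],[0,0,0]],[30,[2.1,15,0],[0,0,0]]]' >/dev/null;python3 -m crank '[[30,[0,7,0],[0,0,0]],[30,[0,0,0],[0,0,0]],[30,[0,0,0],[0,0,0]],[30,[0,0,20],[0,0,0]],[30,[0,0,20],[0,0,0]],[30,[0,0,18],[0,0,0]],[30,[0,0,0],[0,0,0]],[30,[0,0,0],[0,0,0]]]' >/dev/null;python3 -m crank '[[30,[0,0,0],[0,0,0]],[30,[0,0,0],[0,0,0]]]'>/dev/null; python3 to.py 433 248 91 1.4998
```

```text
t 23.23 delta [ 0.3 -0.1 51.2] rot [0.0009 0.0015 0.    ] pos [433.3 248.1 142.2] F [-0.3  0.3 -5.2] open 33.4 grip 30.0
```

```bash
python3 -m crank '[[30,[0,0,10],[0,0,0]],[30,[0,0,10],[0,0,0]],[30,[0,0,8],[0,0,0]],[30,[0,0,6],[0,0,0]],[30,[0,0,0],[0,0,0]],[30,[0,0,0],[0,0,0]]]'>/dev/null; python3 to.py 433 248 91 1.4998;  python3 -m crank '[[30,[0,0,4],[0,0,0]],[30,[0,0,4],[0,0,0]],[30,[0,0,3],[0,0,0]],[30,[0,0,0],[0,0,0]],[30,[0,0,0],[0,0,0]]]'>/dev/null; python3 to.py 433 248 91 1.4998
```

```text
t 23.73 delta [-0.5 -0.5 16.3] rot [0.0001 0.0001 0.0014] pos [432.5 248.5 107.3] F [-1.  -0.1 -3.7] open 33.1 grip 30.0
t 24.15 delta [-0.6 -0.5  5.1] rot [ 0.     -0.0002  0.0015] pos [432.4 248.5  96.1] F [-0.6  0.6 -4.6] open 33.1 grip 30.0
```

Clean entry with no contact. Finish lowering, release, and go for unit 4.

```bash
python3 -m crank '[[30,[0,0,3],[0,0,0]],[30,[0,0,2],[0,0,0]],[30,[0,0,0],[0,0,0]],[30,[0,0,0],[0,0,0]]]'>/dev/null; python3 to.py 433 248 91 1.4998;python3 -m crank '[[48,[0,0,0],[0,0,0]],[48,[0,0,0],[0,0,0]],[48,[0,0,0],[0,0,0]],[48,[0,0,0],[0,0,0]]]'>/dev/null;python3 -m crank '[[48,[0,0,-20],[0,0,0]],[48,[0,0,-30],[0,0,0]],[48,[0,0,-30],[0,0,0]],[48,[0,0,-28],[0,0,0]],[48,[0,0,0],[0,0,-0.025]],[48,[0,0,0],[0,0,0]]]'>/dev/null ; python3 to.py 426.2 -347.7 200 1.525
```

```text
t 24.48 delta [-0.6 -0.4  0.1] rot [ 0.0001 -0.0001  0.0013] pos [432.4 248.5  91.1] F [-0.6  0.4 -5.1] open 33.0 grip 30.0
t 25.32 delta [ -19.2 -596.2   -0.6] rot [0.0023 0.0032 0.0015] pos [433.4 248.8 200.7] F [-0.3 -0.1 -0.4] open 48.3 grip 0.0
```

```bash
python3 -m crank '[[48,[-1.2,-37.2,0],[0,0,0]],[48,[-1.2,-37.2,0],[0,0,0]],[48,[-1.2,-37.2,0],[0,0,0]],[48,[-1.2,-37.2,0],[0,0,0]],[48,[-1.2,-37.2,0],[0,0,0]],[48,[-1.2,-37.2,0],[0,0,0]],[48,[-1.2,-37.2,0],[0,0,0]],[48,[-1.2,-37.2,0],[0,0,0]]]' >/dev/null;python3 -m crank '[[48,[-1.2,-37.2,0],[0,0,0]],[48,[-1.2,-37.2,0],[0,0,0]],[48,[-1.2,-37.2,0],[0,0,0]],[48,[-1.2,-37.2,0],[0,0,0]],[48,[-1.2,-37.2,0],[0,0,0]],[48,[-1.2,-37.2,0],[0,0,0]],[48,[-1.2,-37.2,0],[0,0,0]],[48,[-1.2,-37.2,0],[0,0,0]]]' >/dev/null;python3 -m crank '[[48,[0,0,30],[0,0,0]],[48,[0,0,30],[0,0,0]],[48,[0,0,0],[0,0,0]],[48,[0,0,0],[0,0,0]],[48,[0,0,0],[0,0,0]]]'>/dev/null; python3 to.py 426.2 -347.7 90 1.525; python3 chk.py pics/p7.png
```

```text
t 27.07 delta [-0.9 -1.3 49.5] rot [ 0.0006 -0.0001  0.0022] pos [ 425.4 -346.4  139.5] F [-0.   0.4  0.1] open 47.5 grip 0.0
scene 19 [340.2 267.1] [384.8 253.9]
scene 18 [323.5 274.8] [435.3 249.9]
scene 19 [308.2 282.1] [481.3 246.7]
scene 18 [353.1 288.2] [388.9 320.2]
scene 20 [336.  296.1] [439.3 315.7]
scene 22 [366.1 310.1] [394. 385.]
scene 19 [348.8 319. ] [445.  381.8]
scene 21 [332.8 326.9] [490.7 378.1]
top 13 [181.4 188.4] [488.5 377.7]
top 15 [219.5 190.1] [479.6 247.5]
top 14 [180.3 201.5] [443.7 381.6]
top 13 [199.4 202.6] [438.5 316.5]
top 16 [219.  203.5] [434.  249.7]
top 14 [179.3 216.5] [392.7 385.2]
top 15 [198.5 217.9] [386.7 319.9]
top 16 [218.  218.5] [383.1 253.6]
```

Unit 3 measures in place (66 mm from unit 2, the two cameras agree). Unit 4.

```bash
python3 -m crank '[[48,[-0.9,-1.5,17],[0,0,0]],[48,[0,0,17],[0,0,0]],[48,[0,0,16],[0,0,0]],[48,[0,0,0],[0,0,0]],[48,[0,0,0],[0,0,0]]]' >/dev/null; python3 to.py 426.2 -347.7 90 1.525
python3 -m crank '[[30,[0,0,0],[0,0,0]],[30,[0,0,0],[0,0,0]],[30,[0,0,0],[0,0,0]],[30,[0,0,0],[0,0,0]],[30,[0,0,0],[0,0,0]],[30,[0,0,0],[0,0,0]]]'>/dev/null; python3 to.py 426.2 -347.7 90 1.525;python3 -m crank '[[30,[0,0,-15],[0,0,0]],[30,[0,0,-30],[0,0,0]],[30,[0,0,-35],[0,0,0]],[30,[0,0,-30],[0,0,0]],[30,[0,0,0],[0,0,0.025]],[30,[0,0,0],[0,0,0]]]' >/dev/null; python3 to.py 427 182.8 200 1.4998
```

```text
t 27.58 delta [ 0.   0.7 -0.1] rot [-0.0002  0.0003  0.0017] pos [ 426.2 -348.4   89.9] F [-0.   0.1  0.3] open 47.8 grip 0.0
t 28.08 delta [0.4 1.1 0.4] rot [-0.001   0.0019  0.001 ] pos [ 426.6 -348.9   90.4] F [-0.6  0.5  6.8] open 33.2 grip 30.0
t 28.58 delta [ 37.  530.6  -0.7] rot [-0.0015  0.0021 -0.0004] pos [ 426.1 -349.1  200.2] F [ 0.2 -0.3 -5.2] open 33.3 grip 30.0
```

```bash
python3 -m crank '[[30,[2.3,15,0],[0,0,0]],[30,[2.3,25,0],[0,0,0]],[30,[2.3,36,0],[0,0,0]],[30,[2.3,36,0],[0,0,0]],[30,[2.3,36,0],[0,0,0]],[30,[2.3,36,0],[0,0,0]],[30,[2.3,36,0],[0,0,0]],[30,[2.3,36,0],[0,0,0]]]' >/dev/null;python3 -m crank '[[30,[2.3,36,0],[0,0,0]],[30,[2.3,36,0],[0,0,0]],[30,[2.3,36,0],[0,0,0]],[30,[2.3,36,0],[0,0,0]],[30,[2.3,36,0],[0,0,0]],[30,[2.3,36,0],[0,0,0]],[30,[2.3,36,0],[0,0,0]],[30,[2.3,15,0],[0,0,0]]]' >/dev/null;python3 -m crank '[[30,[0,7.5,0],[0,0,0]],[30,[0,0,0],[0,0,0]],[30,[0,0,0],[0,0,0]],[30,[0,0,20],[0,0,0]],[30,[0,0,20],[0,0,0]],[30,[0,0,18],[0,0,0]],[30,[0,0,0],[0,0,0]],[30,[0,0,0],[0,0,0]]]' >/dev/null;python3 -m crank '[[30,[0,0,0],[0,0,0]],[30,[0,0,0],[0,0,0]]]'>/dev/null; python3 to.py 427 182.7 91 1.4998
```

```text
t 30.75 delta [-0.1 -0.  51.1] rot [ 0.0007  0.0015 -0.0001] pos [426.8 182.7 142.1] F [ 1.   0.9 -4.2] open 33.4 grip 30.0
```

```bash
python3 -m crank '[[30,[0,0,10],[0,0,0]],[30,[0,0,10],[0,0,0]],[30,[0,0,8],[0,0,0]],[30,[0,0,6],[0,0,0]],[30,[0,0,0],[0,0,0]],[30,[0,0,0],[0,0,0]]]'>/dev/null; python3 to.py 427 182.7 91 1.4998;  python3 -m crank '[[30,[0,0,4],[0,0,0]],[30,[0,0,4],[0,0,0]],[30,[0,0,3],[0,0,0]],[30,[0,0,0],[0,0,0]],[30,[0,0,0],[0,0,0]]]'>/dev/null; python3 to.py 427 182.7 91 1.4998
```

```text
t 31.25 delta [-0.9 -0.4 16.3] rot [-0.0001 -0.0001  0.0013] pos [426.1 183.2 107.3] F [-0.  -0.2 -4.8] open 33.1 grip 30.0
t 31.67 delta [-1.1 -0.3  5. ] rot [-0.0002 -0.0004  0.0013] pos [426.  183.1  96. ] F [-0.  -0.8 -3.7] open 33.7 grip 30.0
```

```bash
python3 -m crank '[[30,[0,0,3],[0,0,0]],[30,[0,0,2.5],[0,0,0]],[30,[0,0,0],[0,0,0]],[30,[0,0,0],[0,0,0]]]'>/dev/null; python3 to.py 427 182.7 91 1.4998;python3 -m crank '[[48,[0,0,0],[0,0,0]],[48,[0,0,0],[0,0,0]],[48,[0,0,0],[0,0,0]],[48,[0,0,0],[0,0,0]]]'>/dev/null;python3 -m crank '[[48,[0,0,-20],[0,0,0]],[48,[0,0,-30],[0,0,0]],[48,[0,0,-30],[0,0,0]],[48,[0,0,-28],[0,0,0]],[48,[0,-30,0],[0,0,0]],[48,[0,-36,0],[0,0,0]],[48,[0,-36,0],[0,0,0]],[48,[0,-36,0],[0,0,0]]]'>/dev/null ;python3 -m crank '[[48,[0,-36,0],[0,0,0]],[48,[0,-36,0],[0,0,0]],[48,[0,-36,0],[0,0,0]],[48,[0,-36,0],[0,0,0]],[48,[0,-36,0],[0,0,0]],[48,[0,0,0],[0,0,0]],[48,[0,0,0],[0,0,0]],[48,[0,0,0],[0,0,0]]]'; python3 chk.py pics/p8.png
```

```text
t 32.00 delta [-1.  -0.4 -0.4] rot [-0.     -0.0001  0.0013] pos [426.1 183.2  90.6] F [ 0.1 -0.2 -4.2] open 33.6 grip 30.0
clock: 33.67
eef_pos: [404.0, -133.6, 198.8]
tool_rot: [0.035, 0.999, 0.0, 0.0]
wrist_force: [-0.1, -0.2, -0.7]
opening: 48.1
grip_force: 0.0
scene 18 [328.5 247.2] [379.6 189.1]
scene 19 [312.1 254.8] [430.7 185.6]
scene 19 [340.2 267.1] [384.8 253.9]
scene 18 [323.5 274.8] [435.3 249.9]
scene 20 [308.1 282. ] [481.2 246.4]
scene 18 [353.1 288.2] [388.9 320.2]
scene 20 [336.  296.1] [439.3 315.7]
scene 22 [366.1 310.1] [394. 385.]
scene 19 [348.8 319. ] [445.  381.8]
scene 21 [332.8 326.9] [490.7 378.1]
top 15 [181.5 188.1] [489.4 377.4]
top 15 [219.5 190.1] [479.6 247.5]
top 14 [180.3 201.5] [443.7 381.6]
top 13 [199.4 202.6] [438.5 316.5]
top 15 [218.9 203.5] [433.9 250.2]
top 16 [238.  204.5] [429.2 185.2]
top 14 [179.3 216.5] [392.7 385.2]
top 14 [198.5 217.7] [387.2 319.8]
top 16 [218.  218.5] [383.1 253.6]
top 16 [237.  219.5] [378.3 189.2]
```

View pics/p8.png

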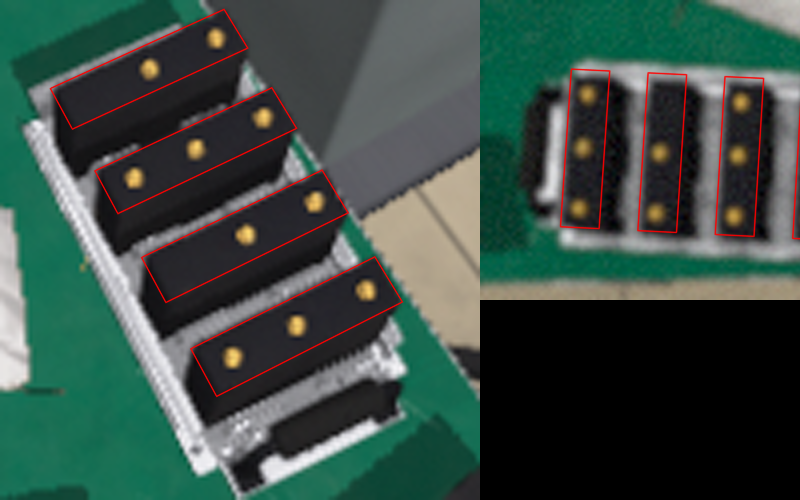

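All four stand upright in line with the outlines, evenly spaced at 66 mm, and both cameras agree on their height. The arm is clear.

```bash
python3 -c "
from plant import arm
print(arm.job_done())"
```

```text
the job is handed in; nothing more can be done
None
```

I moved all four units to the empty rack in the same order from the handle and handed the job in at about 34 s; the final camera check showed each one upright and down in its slot, but no verdict was returned.

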